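# Fetch the snap cap from the cupboard door rack and click it home on the squeeze bottle

## Robot

A 6-joint arm with a two-finger parallel gripper is mounted at the origin on the work surface. World frame = base frame: x ahead of the robot, y to its left, z up, the work surface at z = 0. Lengths are in m, angles in rad, forces in N, time in s.
With the tool pointing down it reaches from about 0.35 to 0.85 m from the base axis. Payload 8.1 kg.
Tool frame: the origin (TCP) lies at the very end of the fingers, on their centre line; the grasp point (between the pads) lies 19 mm behind it; z points along the fingers, y is the line along which they close (so a half turn about z gives the same grasp; the last joint's range is limited). The gripper opens to 93 mm and grips with 3 to 60 N. Pads are 15 mm wide; open, the fingers measure 128 mm over their backs; the gripper's body (75 mm by 188 mm) begins 65 mm behind the grasp point.
Start: joints at [1.183, 0.13, 1.488, -0, 1.523, -0.085], TCP at [0.179, 0.573, 0.219] pointing down, gripper open.
Joint ranges: [-2.96, 2.96], [-0.89, 2.26], [0.02, 2.5], [-1.34, 4.48], [0, 2.73], [-2.66, 2.66]. Speed limits (rad/s): [2.39, 2.39, 2.79, 3.14, 3.14, 3.14].

## Interface

Orientations are given as a rotation vector (axis times angle).
In Python, from plant import robot gives the robot as it stands.
- The arm moves only by the tool play_rows, never from a script. Its argument "deltas" is one flat list of numbers, 5 for each row, row after row: the shift along the tool's x, y, z in mm, then the turn about the tool's z in degrees, then the finger opening in mm, from 0 to 93. A call has 1 to 10 rows; each row shifts and turns the commanded pose from where the row before left it, along the tool's axes as they then stand; what a row does not reach is not made up. A row lasts 1/12 s, in which the tool goes at most 41.7 mm and 7.16 degrees, less where a joint would pass 70% of its speed; a pose out of reach is approached as far as the arm can. A call with a gripper value outside its range is refused whole. The fingers move at their own pace and stop on an object; "newtons" is the grip in N (left out, the last holds). Time passes only in rows, so rows that do not move let the fingers close. It gives the time, the measured TCP pose, the force, the opening and the grip force at its end, in the units of the state.
- robot.read_state(): the state, without advancing time (a new reading comes with each control period).
- robot.read_camera(name): name is "scene" or "top" or "wrist"; returns a dict with "pixels" (480x640x3 uint8, blue, green, red), "mtx" (3x3 intrinsics, pixels), "eye" and "rotation" of the camera in the world. Camera axes: x right, y up, looking along -z (the intrinsics and any distortion apply to the point x, -y, -z); pixel columns grow to the right and rows downward; lengths in m; the calibration is good to about 2 mm. The wrist camera is an equidistant fisheye: a pixel r from the principal point sees the ray r / f radians off the axis. A picture is of the moment at which its call begins. There is no depth.
- robot.close_job(): hands the job in; it is judged then, once.
The state is a dict: "t": time; "q": joint angles; "dq": joint speeds; "joint_torque": joint torques, N m; "tool_pos": TCP position; "orientation": TCP orientation; "force": force on the tool from outside, world axes, zero at the start; "wrist_torque": the same for the moment, N m; "opening": finger opening in m; "gripper_force": force on a finger pad.
Only numpy, scipy, OpenCV 4.12 (cv2) and the standard library are available. Lean on these libraries where they do the work, as an engineer would, in place of code of your own. Each camera call takes 0.05 s, during which the arm holds its last target. There are 200 camera calls.

## Task

Swing the small worktop cupboard's door well open by its bar handle, take the white snap cap out of the rack on the inside of the door and set it over the nozzle of the uncapped squeeze bottle. Press it straight down until it clicks over and keep pressing until it is fully home; finish while still holding it pressed down firmly, with the bottle upright on the worktop and the door left open. Do not drop the cap or knock the other things about.

Things in the scene. Friction and masses are not known exactly. Their poses are not given: they have to be found in the camera images.
- cupboard: small white worktop cupboard, 260 wide (y) x 160 deep (x) x 262 high, fixed; origin at the centre of its underside, z up, its front with the door faces its own -x
- door (a joint): the cupboard door's hinge: 0 shut, grows as the door swings open towards the robot, up to 1.9 rad; light friction (0.06 N m), stays where it is left. The door is 256 wide, 16 thick, top edge at z = 260; the vertical hinge line is at the cupboard's left front edge (its own +y side), so the free edge swings towards the cupboard's own -x
- door_hinge (a point): point on the door's vertical hinge line, at the height of the handle; turns with the door. In this point's axes the door panel runs along -y, its outer face looks to -x (16 mm from the hinge line) and its inner face to +x (in the plane of the hinge line); when the door is shut these axes are the cupboard's, and they turn clockwise seen from above by the joint value
- door_handle (a point): middle of the steel bar handle on the door's outer face, near its top: round bar 10 mm thick, 110 mm long (along the door's width), level, at z = 236 (24 mm below the door's top), 195 mm from the hinge line along the door, 30 mm clear gap between bar and door; its two posts are 90 mm apart
- rack (a point): middle of the floor of the plastic rack on the door's inner face, z = 190 (70 mm below the door's top); the floor is 190 mm long along the door and 62 deep, with 14 mm high rails at front and ends; same axes as door_hinge
- cap: white plastic snap cap, ribbed plain cylinder with closed flat top, 37 mm diameter, 45 mm high, 20 g, standing mouth down in the door rack about 85 or 165 mm from the hinge line, its axis 34 mm from the door's inner face; origin at the centre of its open mouth (its lower rim), z up through the closed top. Inside the mouth is a 3 mm high lip with a 24.6 mm hole
- piping_tip: bystander: pointed steel piping nozzle (cone), 28 mm across its base, 36 mm high, standing in the same rack 70 to 90 mm from the cap; origin under its base. It stays in the rack
- bottle: the squeeze bottle without a cap, loose, 72 mm diameter, about 0.6 kg, grey with a white nozzle; origin at the centre of its underside, z up. The cap's lip meets the collar's nubs with its rim about 11 mm above the seat; 9 to 13 N downward takes it past them, the force then drops sharply (the click, 7 to 9 mm above the seat) and the cap runs down to the seat, a hard stop
- seat (a point): centre of the ring, 100 mm above the bottle's underside, on which the cap's rim lands when fully home. Above it: a white collar 22 mm in diameter, 14 mm high, with four round sprung nubs standing 3 mm proud (centres 7.5 mm above the seat), then a taper to the nozzle
- nozzle_tip (a point): top of the bottle's slim nozzle (7 mm wide there), 38 mm above the seat; the cap goes down over it
- capped_bottle: bystander: an equal squeeze bottle that has its cap on, 72 mm diameter, 145 mm high; origin at the centre of its underside
- pink_tub: bystander: empty pink tub, 110 mm across the rim, 75 mm high; origin under its base
- blue_tub: bystander: empty blue tub, 116 mm across the rim, 85 mm high; origin under its base
- sprinkle_jar: bystander: small lidded jar, 52 mm diameter, 65 mm high, on top of the cupboard; origin under its base
- spatula: bystander: spatula lying flat on the worktop in front of the bottle
There are look-alikes about, which are no part of the job. What is shaped like the bottle but purple or turquoise is not meant.

How it is judged:
By the outcome, as a careful person would: the job done as asked, in the order asked, and still so for the second after the job is handed in, while the arm keeps its last pose, push and grip.
It also fails if it takes over 64 s, if anything falls off the work surface, if the arm or the gripper's body presses on something with over 40 N, if the wrist force passes 120 N, or if a joint passes its speed limit or range.

## Working session

There is one attempt and no reset: what is moved stays moved. The work goes in short steps, Python scripts to look and compute and a tool call to move; the robot and the scene stay as the last step left them, time stands still between calls to the robot, and variables do not carry over. Pictures are saved under pics/ and viewed, at most 10 in all, crops included, and the job is handed in when it is done.

Besides the shell and the picture viewer there is one more tool, called after "Request:" as a command line: name --argument value ..., lists and objects as JSON in quotes. play_rows: Moves the arm, as the interface text tells. Its arguments: {"type":"object","properties":{"deltas":{"type":"array"},"newtons":{"type":"number"}},"required":["deltas"]}

```bash
ls; mkdir -p pics
cat > h.py <<'E'
import numpy as np, cv2
from scipy.spatial.transform import Rotation as R
from scipy.optimize import least_squares
from plant import robot
def snap(n,f):
    c=robot.read_camera(n); cv2.imwrite('pics/%s.png'%f,c['pixels']); np.savez('pics/%s.npz'%f,**{k:np.array(v) for k,v in c.items()}); return c
def cam(f):
    return dict(np.load('pics/%s.npz'%f,allow_pickle=True))
def rotm(c):
    r=np.array(c['rotation'],float); return r if r.shape==(3,3) else R.from_rotvec(r).as_matrix()
def proj(c,P):   # pinhole
    p=(np.atleast_2d(P)-c['eye'])@rotm(c); p=p*[1,-1,-1]; u=p@np.array(c['mtx']).T; return u[:,:2]/u[:,2:]
def ray(c,u,fish=False):
    K=np.array(c['mtx']); a=np.array([(u[0]-K[0,2])/K[0,0],(u[1]-K[1,2])/K[1,1]])
    if fish:
        t=np.hypot(*a); d=np.array([*(a/t*np.sin(t)),np.cos(t)])
    else: d=np.array([*a,1.])
    d=rotm(c)@(d*[1,-1,-1]); return np.array(c['eye'],float),d/np.linalg.norm(d)
def onz(c,u,z,fish=False):
    e,d=ray(c,u,fish); return e+d*(z-e[2])/d[2]
def tri(obs):
    A=np.zeros((3,3));b=np.zeros(3)
    for e,d in obs:
        M=np.eye(3)-np.outer(d,d);A+=M;b+=M@e
    p=np.linalg.solve(A,b); return p,[np.linalg.norm((np.eye(3)-np.outer(d,d))@(p-e)) for e,d in obs]
E
python3 - <<'E'
from h import *
for n in('scene','top'):
    c=snap(n,n+'0'); print(n,c.keys(),c['eye'],c['rotation'],c['mtx'])
s=robot.read_state();print(s)
E
```

```text
pics
scene dict_keys(['pixels', 'mtx', 'eye', 'rotation']) [ 1.29410524 -0.19213375  0.96761629] [0.61883871 0.50388608 1.35257747] [[562.92035441   0.         320.5159881 ]
 [  0.         562.92035441 235.37925916]
 [  0.           0.           1.        ]]
top dict_keys(['pixels', 'mtx', 'eye', 'rotation']) [ 0.49932942 -0.07730967  1.23988989] [ 0.04598156 -0.02403935 -1.56320366] [[487.76257735   0.         312.48193547]
 [  0.         487.76257735 237.70250888]
 [  0.           0.           1.        ]]
{'t': 0.1, 'q': array([ 1.18258005e+00,  1.31071333e-01,  1.48917356e+00, -2.81087566e-05,
        1.52298599e+00, -8.53801038e-02]), 'dq': array([ 0.00017603, -0.00089054, -0.00323523,  0.00091533, -0.00024151,
        0.00035946]), 'joint_torque': array([ 1.01004094e-03, -5.61339533e+01, -4.93095303e+01,  7.69551401e-02,
        2.90439703e-02, -1.77865837e-05]), 'tool_pos': array([0.17872075, 0.5722299 , 0.21769914]), 'orientation': array([-4.73822163e-01, -3.10529347e+00,  2.51156794e-03]), 'force': array([ 0.34702602, -0.12125768, -0.10119467]), 'wrist_torque': array([-0.03710813,  0.01108992, -0.02044471]), 'gripper_force': 0.0, 'opening': 0.09288547677674303}
```

View pics/scene0.png

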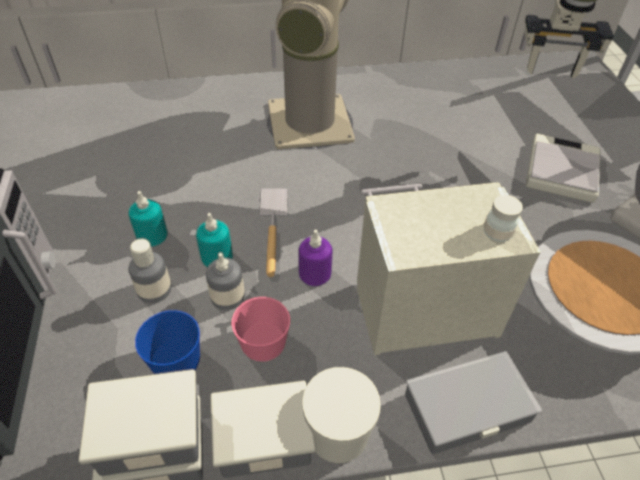

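View pics/top0.png

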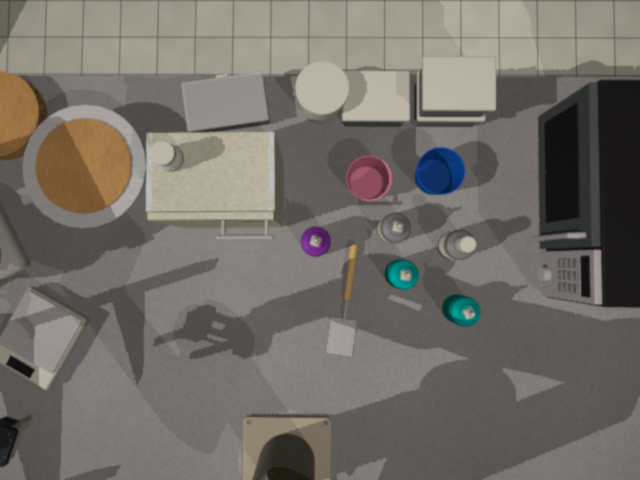

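The uncapped grey bottle is at scene (225,283) / top (395,228). Things it could be taken for, by top pixel:
- capped grey bottle (459,245)
- purple (316,241)
- turquoise (402,275) and (462,311)

The cupboard is in the top picture at (147–275, 132–220). Its bar handle is at (217–272, 237), with the free edge on the right. I'll check with close crops.

Run:
```python
from h import *
t=cv2.imread('pics/top0.png');s=cv2.imread('pics/scene0.png')
a=cv2.resize(t[120:250,140:290],None,fx=4,fy=4,interpolation=cv2.INTER_CUBIC)  #600x520
b=cv2.resize(t[205:255,370:420],(200,200),interpolation=cv2.INTER_CUBIC)
d=cv2.resize(s[245:310,195:260],(200,200),interpolation=cv2.INTER_CUBIC)
o=np.zeros((520,800,3),np.uint8);o[:,:600]=a;o[:200,600:]=b;o[210:410,600:]=d
cv2.imwrite('pics/crop1.png',o)
```

```text
(no output)
```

View pics/crop1.png

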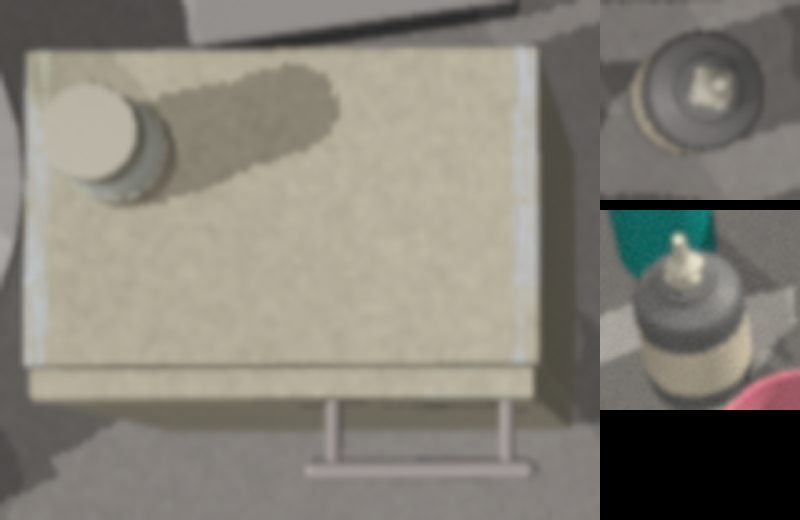

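Crop: uncapped grey bottle confirmed, with a slim white nozzle and no cap. The cupboard top's front edge and the handle bar are also clear. Next I'll compute poses.

Run:
```python
from h import *
t=cam('top0');s=cam('scene0');np.set_printoptions(precision=4,suppress=True)
f=lambda x,y:(140+x/4,120+y/4)
for n,p,z in [('bl',(26,50),.262),('br',(537,48),.262),('fl',(23,365),.262),('fr',(538,364),.262),('dl',(29,400),.26),('dr',(533,400),.26),('h1',(306,470),.24),('h2',(531,470),.24)]:
    print(n,onz(t,f(*p),.262 if n[0] in'bf' else z))
print('tip',tri([ray(t,(400,225.7)),ray(s,(221,253.8))]), onz(t,(400,225.7),.138),onz(s,(221,253.8),.138))
# dark shoulder circle: top
print('shoulder centre', onz(t,(370+103/4,205+91/4),.092))
# white pixels near nozzle; dark body mask
```

```text
bl [0.755  0.2762 0.262 ]
br [0.7571 0.0157 0.262 ]
fl [0.5941 0.274  0.262 ]
fr [0.5962 0.0134 0.262 ]
dl [0.5766 0.2713 0.26  ]
dr [0.5782 0.016  0.26  ]
h1 [0.543  0.1344 0.24  ]
h2 [0.5438 0.0185 0.24  ]
tip (array([ 0.577 , -0.2581,  0.1389]), [np.float64(0.0009348343992515955), np.float64(0.0009348343992516698)]) [ 0.577  -0.2592  0.138 ] [ 0.5764 -0.2572  0.138 ]
shoulder centre [ 0.5753 -0.2568  0.092 ]
```

Request:
play_rows --deltas '[0,0,-13,7.1,93,0,0,-13,7.1,93,0,0,-13,7.1,93,0,0,-13,7.1,93,0,0,-13,7.1,93,0,0,-13,7.1,93,0,0,-13,7.1,93,0,0,-13,7.1,60,0,0,-13,7.1,40,0,0,-13,7.1,24]' --newtons 20

```text
t: 0.93
tool_pos: [0.1788, 0.5725, 0.3487]
orientation: [2.196, 2.246, -0.002]
force: [-0.0, 0.7, -0.5]
opening: 0.0772
gripper_force: 0.0
```

```bash
cat >> h.py <<'E'
def go(P,yaw):
    """remaining shift (mm, present tool axes), and turn (deg, cw +) to reach P with tool y at yaw (deg)"""
    s=robot.read_state(); r=R.from_rotvec(s['orientation']).as_matrix()
    y=np.degrees(np.arctan2(r[1,1],r[0,1])); d=(y-yaw+180)%360-180
    print('t',round(s['t'],2),'pos',s['tool_pos'].round(4),'yaw',y.round(2),'F',s['force'].round(1),'open',round(s['opening']*1e3,1),'grip',round(s['gripper_force'],1),'q6',s['q'][5].round(2))
    print('shift now axes',((np.array(P)-s['tool_pos'])@r*1e3).round(1),'turn',round(d,1),'tilt',r[:,2].round(4))
    a=np.radians(yaw); rr=np.c_[[np.sin(a),-np.cos(a),0],[np.cos(a),np.sin(a),0],[0,0,-1]]
    print('shift after turn',((np.array(P)-s['tool_pos'])@rr*1e3).round(1))
E
python3 -c "
from h import *
go([.5425,.0765,.30],0.6)"
```

```text
t 0.93 pos [0.1788 0.5725 0.3487] yaw 1.3 F [-0.   0.7 -0.5] open 77.2 grip 0.0 q6 1.16
shift now axes [-504.   352.4   49. ] turn 0.7 tilt [-4.e-04 -1.e-03 -1.e+00]
shift after turn [499.8 358.5  48.7]
```

Request:
play_rows --deltas '[-20,14,0,0.7,24,-32,22,0,0,24,-32,22,0,0,24,-32,22,0,0,24,-32,22,0,0,24,-32,22,0,0,24,-32,22,0,0,24,-32,22,0,0,24,-32,22,0,0,24,-32,22,0,0,24]'

```text
t: 1.77
tool_pos: [0.3967, 0.2667, 0.3484]
orientation: [-2.203, -2.24, 0.0]
force: [0.3, 0.6, 0.2]
opening: 0.0244
gripper_force: 0.0
```

Request:
play_rows --deltas '[-32,22,0,0,24,-32,22,0,0,24,-32,22,0,0,24,-32,22,0,0,24,-30,22,0,0,24,-20,16,0,0,24,-10,10,0,0,24,0,0,0,0,24]'

```text
t: 2.43
tool_pos: [0.5363, 0.0807, 0.3475]
orientation: [-2.206, -2.236, 0.002]
force: [0.1, 0.5, -0.3]
opening: 0.0236
gripper_force: 0.0
```

```bash
sed -i 's/\[np.sin(a),-np.cos(a),0\]/[-np.sin(a),np.cos(a),0]/' h.py
python3 -c "
from h import *
go([.5425,.0765,.217],0.6)
c=snap('top','top1');t=cv2.imread('pics/top1.png')
cv2.imwrite('pics/crop2.png',cv2.resize(t[120:280,180:340],(640,640))[:600])
"
```

```text
t 2.43 pos [0.5363 0.0807 0.3475] yaw 0.77 F [ 0.1  0.5 -0.3] open 23.6 grip 0.0 q6 0.04
shift now axes [ -4.2   6.3 130.5] turn 0.2 tilt [-1.7e-03 -5.0e-04 -1.0e+00]
shift after turn [ -4.3   6.1 130.5]
```

Request:
play_rows --deltas '[-4,6.5,20,0,24,0,0,25,0,24,0,0,25,0,24,0,0,15,0,24,0,0,15,0,24,0,0,15,0,24,0,0,10,0,24,0,0,5,0,24,0,0,0,0,12,0,0,0,0,12]'

```text
t: 3.32
tool_pos: [0.5419, 0.0795, 0.2192]
orientation: [2.202, 2.24, 0.001]
force: [-0.5, 0.0, 0.9]
opening: 0.0152
gripper_force: 0.0
```

```bash
python3 -c "
from h import *
go([.5425,.0765,.217],0.6)
a=np.radians(6); h=np.array([-51,-195.])
# world displacement per step at door 0, expressed in tool axes (tool x=+Y, y=+X)
d=np.array([h[0]*np.cos(a)+h[1]*np.sin(a)-h[0], -h[0]*np.sin(a)+h[1]*np.cos(a)-h[1]]); print('6deg: tool x',d[1],'y',d[0])
"
```

```text
t 3.32 pos [0.5419 0.0795 0.2192] yaw 0.99 F [-0.5  0.   0.9] open 15.2 grip 0.0 q6 0.03
shift now axes [-3.   0.6  2.2] turn 0.4 tilt [ 5.e-04  1.e-04 -1.e+00]
shift after turn [-3.   0.6  2.2]
6deg: tool x 6.3991820298370214 y -20.10366700097437
```

Request:
play_rows --deltas '[1.6,-5,0,1.5,12,3.2,-10,0,3,12,4.8,-15,0,4.5,12,6.4,-20,0,6,12,6.4,-20,0,6,12,6.4,-20,0,6,12,6.4,-20,0,6,12,4.8,-15,0,4.5,12,3.2,-10,0,3,12,0,0,0,0,12]'

```text
t: 4.15
tool_pos: [0.4271, 0.1592, 0.2203]
orientation: [-2.842, -1.338, -0.004]
force: [-0.4, -0.6, 0.3]
opening: 0.0122
gripper_force: 0.2
```

```bash
cat >> h.py <<'E'
def door(q,r=.195,H=(.594,.272)):
    a=np.radians(q); h=np.array([-.051,-r])
    return np.array([H[0]+h[0]*np.cos(a)+h[1]*np.sin(a),H[1]-h[0]*np.sin(a)+h[1]*np.cos(a),.217])
E
python3 -c "
from h import *
go(door(40),.6-40)
"
```

```text
t 4.15 pos [0.4271 0.1592 0.2203] yaw -39.59 F [-0.4 -0.6  0.3] open 12.2 grip 0.2 q6 0.93
shift now axes [-1.3  4.3  3.3] turn -0.2 tilt [ 0.0023  0.0014 -1.    ]
shift after turn [-1.3  4.3  3.3]
```

Request:
play_rows --deltas '[3,-8,1,3,12,6,-19,1,6,12,6.4,-20,1,6,12,6.4,-20,0,6,12,6.4,-20,0,6,12,6.4,-20,0,6,12,6.4,-20,0,6,12,6.4,-20,0,6,12,4.2,-13.3,0,4,12,0,0,0,0,12]'

```text
t: 4.98
tool_pos: [0.3983, 0.3205, 0.2165]
orientation: [-3.14, -0.039, -0.002]
force: [-0.0, 0.6, -0.1]
opening: 0.0124
gripper_force: 0.1
```

```bash
python3 -c "
from h import *
go(door(100),.6-100)
"
```

```text
t 4.98 pos [0.3983 0.3205 0.2165] yaw -88.57 F [-0.   0.6 -0.1] open 12.4 grip 0.1 q6 2.12
shift now axes [ 13.4 -35.2  -0.4] turn 10.8 tilt [ 0.0015  0.0017 -1.    ]
shift after turn [  6.5 -37.1  -0.5]
```

Request:
play_rows --deltas '[4.2,-13.3,0,4,12,4.2,-13.3,0,4,12,1,-4,0,1,12,0,0,0,0,12,0,0,0,0,24,0,0,0,0,24,0,0,-15,0,24,0,0,-25,0,24,0,0,-35,0,24,0,0,-35,0,24]'

```text
t: 5.82
tool_pos: [0.4068, 0.3476, 0.326]
orientation: [3.133, -0.205, -0.003]
force: [0.3, 0.3, 0.9]
opening: 0.0241
gripper_force: 0.0
```

Request:
play_rows --deltas '[0,0,-30,-7,50,-15,0,-10,-7,50,-30,0,0,-7,50,-30,0,0,-7,50,-30,0,0,-7,50,-30,0,0,-7,50,-30,0,0,-7,50,-20,0,0,-7,50,0,0,0,-7,50,0,0,0,-7,50]'

```text
t: 6.65
tool_pos: [0.2384, 0.2831, 0.3664]
orientation: [-2.68, -1.639, -0.004]
force: [-0.5, -0.4, -0.1]
opening: 0.0499
gripper_force: 0.0
```

```bash
python3 -c "
from h import *
go(door(100),.6-100)
for n in('scene','top'): snap(n,n+'2')
a=cv2.imread('pics/top2.png')[100:340,100:300];b=cv2.imread('pics/scene2.png')[140:380,320:520]
cv2.imwrite('pics/crop3.png',cv2.resize(np.hstack([a,b]),(800,480),interpolation=cv2.INTER_CUBIC))
"
```

```text
t 6.65 pos [0.2384 0.2831 0.3664] yaw -27.09 F [-0.5 -0.4 -0.1] open 49.9 grip 0.0 q6 1.21
shift now axes [143.2 120.1 149.8] turn 72.3 tilt [ 0.002   0.0016 -1.    ]
shift after turn [ 158.2 -100.2  149.4]
```

View pics/crop3.png

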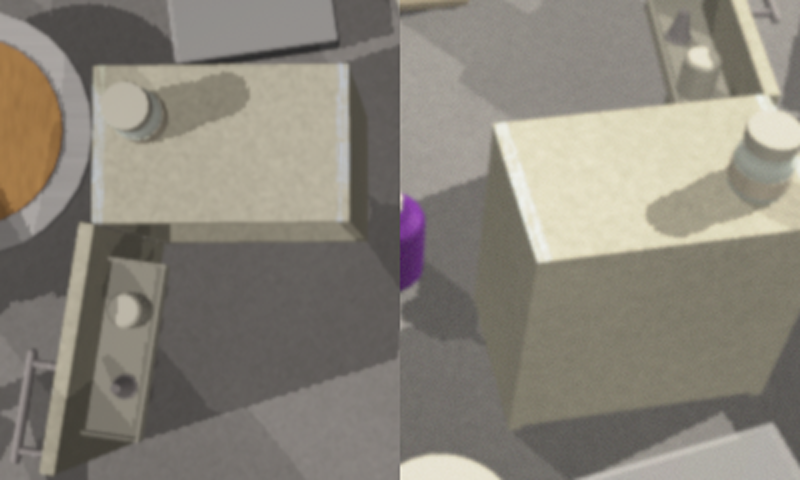

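```bash
python3 -c "
from h import *
a=cv2.imread('pics/top2.png')[210:290,130:190];b=cv2.imread('pics/scene2.png')[140:195,440:500]
o=np.zeros((560,800,3),np.uint8)
o[:533,:400]=cv2.resize(a,(400,533),interpolation=cv2.INTER_CUBIC);o[:367,400:]=cv2.resize(b,(400,367),interpolation=cv2.INTER_CUBIC)
cv2.imwrite('pics/crop4.png',o)
t=cam('top2');f=lambda x,y:(100+x/2,100+y/2)
for p in [(79,224),(41,472),(94,226),(56,474)]: print(onz(t,f(*p),.26).round(4))
"
```

```text
[0.5927 0.2874 0.26  ]
[0.3432 0.3198 0.26  ]
[0.5908 0.2721 0.26  ]
[0.3413 0.3047 0.26  ]
```

View pics/crop4.png

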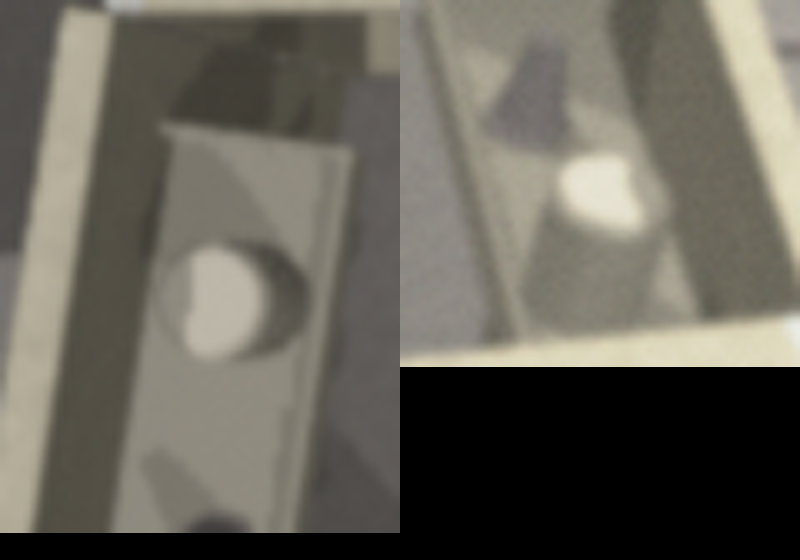

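```bash
python3 -c "
from h import *
t=cam('top2');s=cam('scene2')
print(tri([ray(t,(161.6,255.3)),ray(s,(471.8,168.8))]),onz(t,(161.6,255.3),.235),onz(s,(471.8,168.8),.235))
a=np.radians(97.4); H=np.array([.592,.272])
for r in (.085,): print(H+[.034*np.cos(a)-r*np.sin(a),-.034*np.sin(a)-r*np.cos(a)])
go([.503,.249,.30],-7.4)
"
```

```text
(array([0.50561661, 0.24977133, 0.23232021]), [np.float64(0.0002172221033900058), np.float64(0.00021722210339000943)]) [0.50554811 0.24868014 0.235     ] [0.5084717 0.2483999 0.235    ]
[0.5033289  0.24923081]
t 6.75 pos [0.2388 0.2835 0.366 ] yaw -27.34 F [0.3 1.2 0.9] open 49.8 grip 0.0 q6 1.21
shift now axes [ 90.6 250.5  66.2] turn -19.9 tilt [ 1.1e-03  8.0e-04 -1.0e+00]
shift after turn [-1.000e-01  2.664e+02  6.600e+01]
```

Request:
play_rows --deltas '[0,0,0,-6.6,46,0,10,0,-6.6,46,0,20,0,-6.7,46,0,35,0,0,46,0,40,0,0,46,0,40,0,0,46,0,40,10,0,46,0,40,20,0,46,0,30,20,0,46,0,10,16,0,46]'

```text
t: 7.58
tool_pos: [0.5009, 0.2425, 0.2981]
orientation: [2.372, 2.06, -0.004]
force: [1.1, -0.1, 0.5]
opening: 0.0456
gripper_force: 0.0
```

Request:
play_rows --deltas '[0,0,0,0,46,0,0,0,0,46]'

```text
t: 7.75
tool_pos: [0.4973, 0.2438, 0.2996]
orientation: [-2.367, -2.063, 0.006]
force: [-0.2, -0.3, 0.6]
opening: 0.046
gripper_force: 0.0
```

```bash
python3 -c "
from h import *
go([.5055,.249,.204],-7.4)
c=snap('wrist','w1');print(c['mtx'],c['eye'],c['rotation'])
"
```

```text
t 7.75 pos [0.4973 0.2438 0.2996] yaw -7.86 F [-0.2 -0.3  0.6] open 46.0 grip 0.0 q6 0.5
shift now axes [ 6.4  7.7 95.6] turn -0.5 tilt [-0.0036 -0.0012 -1.    ]
shift after turn [ 6.2  7.5 95.6]
[[371.64829954   0.         324.01245484]
 [  0.         371.64829954 234.77148363]
 [  0.           0.           1.        ]] [0.50900428 0.31937981 0.46493438] [-0.27817152  0.02386154 -0.13595059]
```

View pics/w1.png

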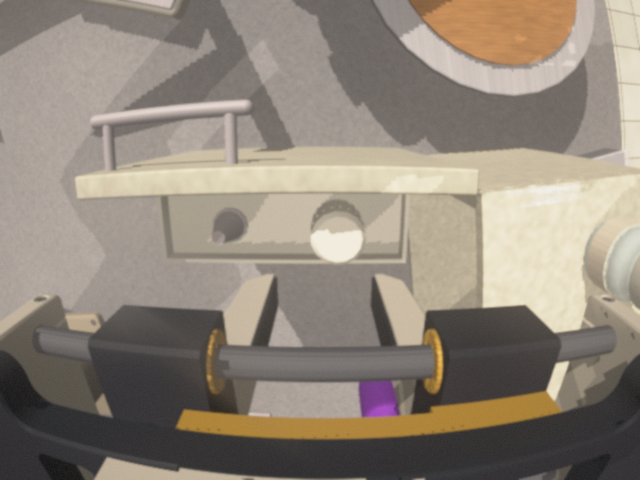

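The wrist view shows the cap top at (337,237), the piping tip at (232,222) and the fingers in front at (265–395, 280).

```bash
python3 -c "
from h import *
c=cam('w1')
print(onz(c,(337,237),.235,True),onz(c,(311,237),.235,True),onz(c,(363,237),.235,True), onz(c,(405,230),.204,True))
P=np.array([.5055,.249,.204])
"
```

```text
[0.50699447 0.25167787 0.235     ] [0.49038071 0.25395339 0.235     ] [0.52367777 0.24938787 0.235     ] [0.5573069  0.24103274 0.204     ]
```

Request:
play_rows --deltas '[7,8,5,-0.5,46,0,0,10,0,46,0,0,15,0,46,0,0,15,0,46,0,0,15,0,46,0,0,10,0,46,0,0,0,0,46,0,0,0,0,46]'

```text
t: 8.47
tool_pos: [0.5062, 0.2506, 0.2314]
orientation: [2.355, 2.079, -0.0]
force: [0.6, -0.5, 0.1]
opening: 0.0459
gripper_force: 0.0
```

```bash
python3 -c "
from h import *
go([.506,.250,.204],-7.4)
c=snap('wrist','w2');
"
```

```text
t 8.47 pos [0.5062 0.2506 0.2314] yaw -7.14 F [ 0.6 -0.5  0.1] open 45.9 grip 0.0 q6 0.49
shift now axes [-0.6 -0.1 27.4] turn 0.3 tilt [-0. -0. -1.]
shift after turn [-0.6 -0.1 27.4]
```

View pics/w2.png

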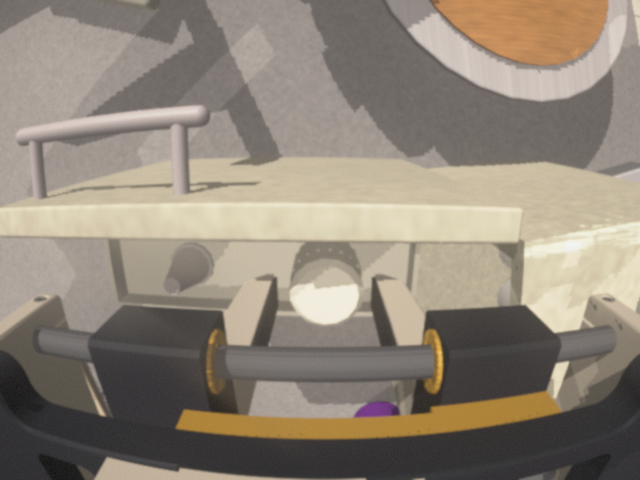

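The cap (centre at pixel 325) sits midway between the fingertips (276 and 372), so I'll go down and grip.

Request:
play_rows --deltas '[0,0,10,0,46,0,0,10,0,46,0,0,7,0,46,0,0,0,0,46,0,0,0,0,40,0,0,0,0,38,0,0,0,0,35,0,0,0,0,30,0,0,0,0,30,0,0,0,0,30]' --newtons 35

```text
t: 9.35
tool_pos: [0.5069, 0.2505, 0.2043]
orientation: [2.355, 2.079, 0.001]
force: [-0.2, -0.9, -0.4]
opening: 0.0371
gripper_force: 35.0
```

Request:
play_rows --deltas '[0,0,-5,0,30,0,0,-15,0,30,0,0,-25,0,30,0,0,-25,0,30,0,0,-25,0,30,-15,0,0,0,30,-25,0,0,0,30,-30,5,0,0,30,-35,10,0,0,30,-35,10,0,0,30]'

```text
t: 10.18
tool_pos: [0.5138, 0.1072, 0.2991]
orientation: [2.354, 2.08, 0.0]
force: [-0.5, -0.0, -0.2]
opening: 0.0374
gripper_force: 35.0
```

Request:
play_rows --deltas '[-35,12,0,0,30,-35,12,0,0,30,-35,12,0,0,30,-35,12,0,0,30,-35,12,0,0,30,-35,12,0,0,30,-35,12,0,0,30,-30,10,0,0,30,-15,5,0,0,30,0,0,0,0,30]'

```text
t: 11.02
tool_pos: [0.5758, -0.1951, 0.2982]
orientation: [-2.359, -2.074, 0.002]
force: [0.3, 0.3, -1.2]
opening: 0.0372
gripper_force: 35.0
```

```bash
python3 -c "
from h import *
go([.5765,-.258,.20],-7.4)
"
```

```text
t 11.02 pos [ 0.5758 -0.1951  0.2982] yaw -7.37 F [ 0.3  0.3 -1.2] open 37.2 grip 35.0 q6 -0.28
shift now axes [-62.2   8.8  98.2] turn 0.0 tilt [-1.2e-03 -4.0e-04 -1.0e+00]
shift after turn [-62.3   8.8  98.2]
```

Request:
play_rows --deltas '[-15,2,15,0,30,-20,3,20,0,30,-20,3,20,0,30,-7,1,20,0,30,0,0,15,0,30,0,0,8,0,30,0,0,0,0,30,0,0,0,0,30]'

```text
t: 11.68
tool_pos: [0.5776, -0.2532, 0.2013]
orientation: [-2.354, -2.08, -0.0]
force: [0.9, -0.8, 0.3]
opening: 0.037
gripper_force: 35.0
```

```bash
python3 -c "
from h import *
go([.5765,-.258,.20],-7.4)
w=snap('wrist','w3')['pixels'];s=snap('scene','s3')['pixels'];snap('top','t3')
o=np.zeros((600,800,3),np.uint8)
o[:300,:400]=cv2.resize(w,(400,300));o[:400,400:]=cv2.resize(s[205:305,180:280],(400,400),interpolation=cv2.INTER_CUBIC)
o[300:,:400]=cv2.resize(w[220:370,224:424],(400,300),interpolation=cv2.INTER_CUBIC)
cv2.imwrite('pics/crop5.png',o)
"
```

```text
t 11.68 pos [ 0.5776 -0.2532  0.2013] yaw -7.09 F [ 0.9 -0.8  0.3] open 37.0 grip 35.0 q6 -0.37
shift now axes [-4.9 -0.5  1.3] turn 0.3 tilt [-2.e-04  4.e-04 -1.e+00]
shift after turn [-4.9 -0.5  1.3]
```

View pics/crop5.png

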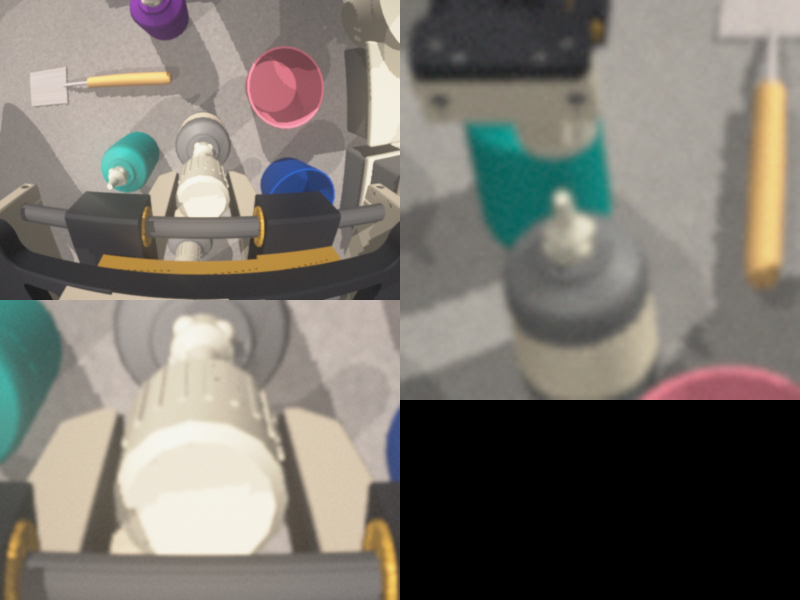

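```bash
python3 -c "
from h import *
s=cam('s3');w=cam('w3');T=np.array([.5776,-.2532,.2013])
f=lambda p:((p-[180,205])*4+[400,0]).round(1)
print('rim ctr',f(proj(s,T-[0,0,.0143])),'tip for -.258',f(proj(s,[.577,-.258,.138])),'seat',f(proj(s,[.577,-.258,.1])))
print('shoulder edge L/R', [f(proj(s,[.577+.036*np.sin(a),-.258+.036*np.cos(a),.085])).tolist() for a in np.linspace(0,6.28,9)])
# wrist cap-top ellipse: left118 right287 top~420 bottom~560
g=lambda x,y:(224+x/2,220+(y-300)/2)
for p in [(202,420),(202,560),(118,490),(287,490),(202,490)]: print(p,onz(w,g(*p),T[2]-.0143+.045,True).round(4))
for p in [(201,345)]: print('collar',onz(w,g(*p),.105,True).round(4))
"
```

```text
rim ctr [[560.9 128. ]] tip for -.258 [[562.4 196.3]] seat [[571.1 246.1]]
shoulder edge L/R [[[647.1, 257.1]], [[628.9, 299.6]], [[577.6, 322.5]], [[524.2, 311.3]], [[501.3, 273.2]], [[521.3, 231.5]], [[571.3, 210.0]], [[622.9, 220.4]], [[647.1, 256.9]]]
(202, 420) [ 0.5809 -0.2341  0.232 ]
(202, 560) [ 0.5768 -0.2668  0.232 ]
(118, 490) [ 0.5618 -0.2477  0.232 ]
(287, 490) [ 0.5963 -0.252   0.232 ]
(202, 490) [ 0.579  -0.2496  0.232 ]
collar [ 0.5777 -0.2575  0.105 ]
```

Request:
play_rows --deltas '[-4.8,0,0,0,30,0,0,10,0,30,0,0,15,0,30,0,0,15,0,30,0,0,10,0,30,0,0,8,0,30,0,0,6,0,30,0,0,4,0,30,0,0,0,0,30,0,0,0,0,30]' --newtons 50

```text
t: 12.67
tool_pos: [0.5771, -0.2592, 0.1333]
orientation: [2.355, 2.078, 0.0]
force: [0.9, 0.3, -0.3]
opening: 0.0371
gripper_force: 50.0
```

```bash
python3 -c "
from h import *
go([.577,-.258,.1143],-7.4)
w=snap('wrist','w4')['pixels'];s=snap('scene','s4')['pixels']
o=np.zeros((400,800,3),np.uint8)
o[:300,:400]=cv2.resize(w[220:370,224:424],(400,300),interpolation=cv2.INTER_CUBIC);o[:400,400:]=cv2.resize(s[205:305,180:280],(400,400),interpolation=cv2.INTER_CUBIC)
cv2.imwrite('pics/crop6.png',o)
"
```

```text
t 12.67 pos [ 0.5771 -0.2592  0.1333] yaw -7.15 F [ 0.9  0.3 -0.3] open 37.1 grip 50.0 q6 -0.38
shift now axes [ 1.1 -0.3 19. ] turn 0.2 tilt [ 4.e-04 -2.e-04 -1.e+00]
shift after turn [ 1.1 -0.3 19. ]
```

View pics/crop6.png

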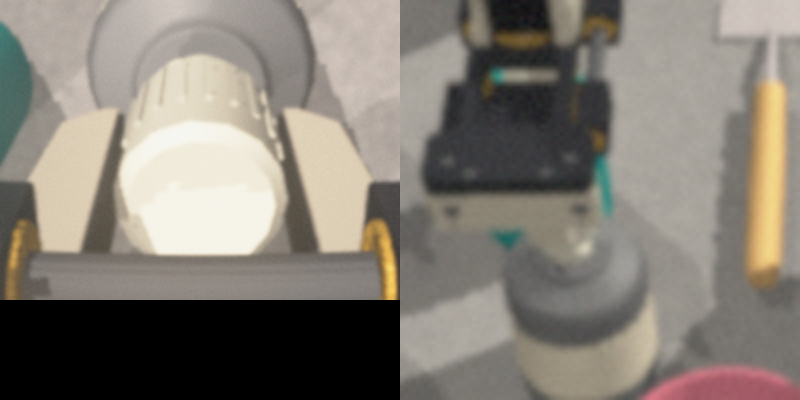

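The cap is over the nozzle and concentric with the shoulder ring (centre 201 against 202), with no force yet. Pressing down in small steps now.

Request:
play_rows --deltas '[0.8,0,2,0,30,0,0,2,0,30,0,0,2,0,30,0,0,1,0,30,0,0,1,0,30,0,0,0,0,30]' --newtons 55

```text
t: 13.27
tool_pos: [0.5772, -0.258, 0.125]
orientation: [-2.356, -2.079, -0.001]
force: [1.1, 1.5, 1.1]
opening: 0.0369
gripper_force: 55.0
```

Request:
play_rows --deltas '[0,0,1,0,30,0,0,0,0,30]'

```text
t: 13.43
tool_pos: [0.5774, -0.2581, 0.1244]
orientation: [2.355, 2.079, 0.001]
force: [0.4, 1.1, 3.6]
opening: 0.0369
gripper_force: 55.0
```

Request:
play_rows --deltas '[0,0,1,0,30,0,0,0,0,30]'

```text
t: 13.6
tool_pos: [0.5775, -0.2581, 0.124]
orientation: [2.355, 2.078, 0.001]
force: [-0.6, 2.3, 6.6]
opening: 0.0367
gripper_force: 55.0
```

Request:
play_rows --deltas '[0,0,1,0,30,0,0,0,0,30]'

```text
t: 13.77
tool_pos: [0.5777, -0.2581, 0.1237]
orientation: [2.354, 2.078, 0.002]
force: [-1.6, 3.3, 9.4]
opening: 0.0364
gripper_force: 55.0
```

Request:
play_rows --deltas '[0.6,-0.3,0.5,0,30,0,0,0,0,30]'

```text
t: 13.93
tool_pos: [0.5777, -0.2578, 0.1236]
orientation: [2.354, 2.077, 0.001]
force: [-1.8, 3.6, 11.1]
opening: 0.0372
gripper_force: 55.0
```

Request:
play_rows --deltas '[0,0,1,0,30,0,0,0,0,30]'

```text
t: 14.1
tool_pos: [0.578, -0.2579, 0.1228]
orientation: [2.353, 2.077, 0.002]
force: [-0.7, 2.7, 9.6]
opening: 0.0369
gripper_force: 55.0
```

Request:
play_rows --deltas '[0,0,1,0,30,0,0,0,0,30]'

```text
t: 14.27
tool_pos: [0.5776, -0.2579, 0.1209]
orientation: [2.354, 2.077, 0.001]
force: [0.4, 1.3, 2.0]
opening: 0.037
gripper_force: 55.0
```

Click: the force fell from 11 N to 2 N. Next I'll run it down to the seat.

Request:
play_rows --deltas '[0,0,1,0,30,0,0,1,0,30,0,0,1,0,30,0,0,1,0,30,0,0,1,0,30,0,0,0,0,30]'

```text
t: 14.77
tool_pos: [0.5765, -0.2577, 0.1142]
orientation: [-2.355, -2.078, 0.001]
force: [-0.4, 0.3, -0.4]
opening: 0.0367
gripper_force: 55.0
```

Request:
play_rows --deltas '[0,0,1,0,30,0,0,1,0,30,0,0,0,0,30]'

```text
t: 15.02
tool_pos: [0.577, -0.2579, 0.1141]
orientation: [2.355, 2.078, -0.0]
force: [-4.8, 1.6, 10.1]
opening: 0.0367
gripper_force: 55.0
```

Request:
play_rows --deltas '[0,0,1,0,30,0,0,1,0,30,0,0,0,0,30]'

```text
t: 15.27
tool_pos: [0.5773, -0.2581, 0.1141]
orientation: [2.354, 2.077, 0.0]
force: [-10.1, 4.2, 22.2]
opening: 0.0371
gripper_force: 55.0
```

Request:
play_rows --deltas '[0,0,1,0,30,0,0,1,0,30,0,0,0,0,30]'

```text
t: 15.52
tool_pos: [0.5777, -0.2584, 0.1141]
orientation: [2.353, 2.076, 0.001]
force: [-13.3, 6.2, 33.7]
opening: 0.0372
gripper_force: 55.1
```

Request:
play_rows --deltas '[0.4,-0.6,-1.5,0,30,0,0,0,0,30,0,0,0,0,30]'

```text
t: 15.77
tool_pos: [0.5771, -0.258, 0.1141]
orientation: [2.353, 2.076, 0.001]
force: [-9.6, 3.3, 22.9]
opening: 0.0368
gripper_force: 55.0
```

```bash
python3 -c "
from h import *
go([.577,-.258,.1141],-7.4)
s=snap('scene','s5')['pixels'];t=snap('top','t5')['pixels']
cv2.imwrite('pics/crop7.png',np.hstack([cv2.resize(s[:,100:500],(400,480)),cv2.resize(t[80:340,120:500],(400,274)) if 0 else cv2.resize(t[60:360,120:500],(400,480))]))
"
```

```text
t 15.77 pos [ 0.5771 -0.258   0.1141] yaw -7.15 F [-9.6  3.3 22.9] open 36.8 grip 55.0 q6 -0.38
shift now axes [-0.  -0.1 -0. ] turn 0.2 tilt [ 0.0024 -0.0021 -1.    ]
shift after turn [-0.  -0.1 -0. ]
```

View pics/crop7.png

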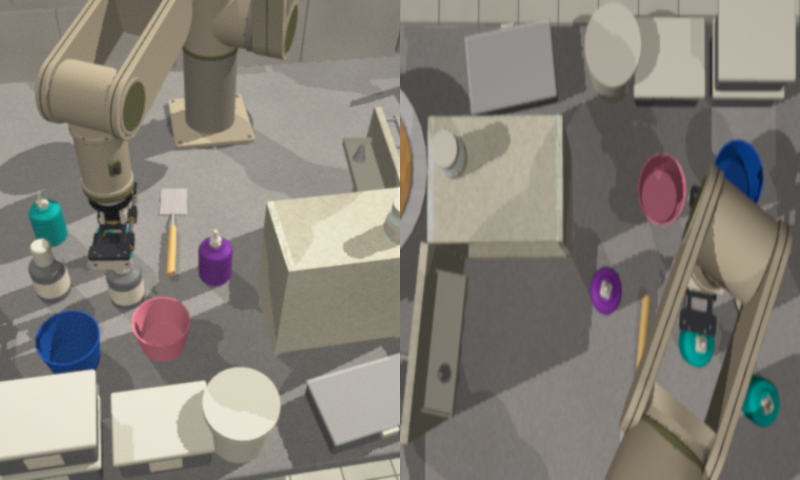

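The cap is seated with 23 N held on it. The bottle is upright, the door is open, the piping tip is still in the rack, and nothing else has moved. Handing in.

```bash
python3 -c "
from h import *
print(robot.close_job())"
```

```text
the job is handed in; nothing more can be done
None
```

I handed the job in at about 16 s: the door is open about 97°, and the cap clicked over and is fully home, held down with about 23 N on the upright bottle, with nothing else disturbed.

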